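Nest the hall sensor brackets in the transit tray

TASK

Finish packing the nickel hall sensor brackets so that they lock together in the transit tray: lay the second open-up bracket flat on the foam beside the one already there, parallel and with ends level, then set the open-down bracket over the two, ends level again, so that one of its legs stands fully down in the trough of each and their neighbouring flanges are caught under it. Set them down without dropping them, let go, and leave the other things on the cart where they are.

Things in the scene. Friction and masses are not known exactly. Their poses are not given: they have to be found in the camera images.
- packed_center (a point): Open-up bracket already in the tray, loose. All three brackets are one straight brushed nickel U-channel: 140 mm long (own x), 60 wide outside (y), 36 high (z), walls all 4 mm, trough 52 wide, 32 deep, 190 g; dark holes are looks only. Point: mid-length, mid-width, 18 mm above its underside, in the empty trough. z up, web below.
- second_center (a point): The loose open-up bracket, lying on the cart top at z = 0: same section, same point and axes as the packed one (web at the bottom, point 18 mm above its underside).
- cover_center (a point): The loose open-down bracket on the cart top: same section turned over, web on top, standing on its two flanges (legs). Point 18 mm above the leg edges, 18 below its top; z up, x along it. Nested, its legs stand on the webs of the other two. It spans them only if the gap between them is under 44 mm; 30 mm leaves finger room and 7 mm play each side.
- tray_floor (a point): Middle of the black foam floor (top face, 8 mm above the cart) of a shallow aluminium tray, fixed during the job: outside 200 mm along own x, 260 along own y; walls 3 mm thick, tops 12 mm above the foam. The packed bracket lies 45 to 75 mm from here towards tray +y, long axis near tray x; the free space is on its -y side.
- clamp_ring_mark (a point): Purple anodized rotor clamp ring, 100 mm across, 16 mm high, loose on the cart; point on its axis 3 mm above the cart. Leave alone.
- washer_a_mark (a point): White PEEK washer, 62 mm across, 6 mm high, loose; point on its axis. Leave alone.
- washer_b_mark (a point): The other white PEEK washer, same size, loose. Leave alone.
- lens_mark (a point): Smoky quartz inspection lens in a black mount, 72 mm across, 17 mm high, loose; point at its middle. Leave alone.
- driver_mark (a point): Screwdriver, about 170 mm long, loose at the right side of the cart. Leave alone.

How it is judged:
By the outcome, as a careful person would: the job done as asked, in the order asked, and still so for the second after the job is handed in, with the robot touching nothing.
It also fails if it takes over 51 s, if anything falls off the work surface, if the arm or the gripper's body presses on something with over 40 N, if the wrist force passes 120 N, or if a joint passes its speed limit or range.

ROBOT

A 7-joint arm with a two-finger parallel gripper is mounted at the origin on the work surface. World frame = base frame: x ahead of the robot, y to its left, z up, the work surface at z = 0. Lengths are in mm, angles in rad, forces in N, time in s.
With the tool pointing down it reaches from about 425 to 1025 mm from the base axis. Payload 9.4 kg.
Tool frame: the origin (TCP) lies at the very end of the fingers, on their centre line; the grasp point (between the pads) lies 19 mm behind it; z points along the fingers, y is the line along which they close (so a half turn about z gives the same grasp; the last joint's range is limited). The gripper opens to 85 mm and grips with 20 to 120 N. Pads are 22 mm wide; open, the fingers measure 114 mm over their backs; the gripper's body (76 mm by 85 mm) begins 54 mm behind the grasp point. The pads swing forward as they close: fully open they stand 13 mm farther back than shut.
Start: joints at [1.055, 0.599, -0.003, 1.599, 0.002, 0.943, -0.08], TCP at [308.01, -656.319, 231.275] pointing down, gripper open.
Joint ranges: [-2.57, 2.57], [-0.35, 1.97], [-1.29, 1.29], [0.11, 2.56], [-1.05, 4.19], [0.11, 1.86], [-2.63, 2.63]. Speed limits (rad/s): [2.22, 2.22, 3.01, 3.01, 3.14, 3.14, 3.14].

INTERFACE

Orientations are given as [roll, pitch, yaw] about the fixed x, y, z axes, in that order (R = Rz(yaw) Ry(pitch) Rx(roll)).
In Python, from bench import env gives the robot as it stands. The module is installed in compiled form; this text tells all that it offers.
- The arm moves only by the tool servo_tool, never from a script. Its argument "deltas" is a list of rows, each a list of 3 entries, a list of its own where there are three numbers: the turn, a rotation vector about the world's x, y, z in units of 0.08 rad (1.0 is 0.08 rad), then the shift along the world's x, y, z in units of 400 mm (1.0 is 400 mm), then the opening, from 0 (shut) to 1 (fully open). A call has 1 to 10 rows; each row shifts and turns the commanded pose from where the row before left it; what a row does not reach is not made up. A row lasts 1/10 s, in which the tool goes at most 50 mm and 8.59 degrees, less where a joint would pass 70% of its speed; a pose out of reach is approached as far as the arm can. A call with a number of a shift or a turn outside -1 to 1 is refused whole. A call with a gripper value outside its range is refused whole. The fingers move at their own pace and stop on an object; the grip force is fixed at half the most. Time passes only in rows, so rows that do not move let the fingers close. It gives the time, the measured TCP pose, the force, the opening and the grip force at its end, in the units of the state.
- env.read_state(): the state, without advancing time (a new reading comes with each control period).
- env.camera(name): name is "scene" or "top"; returns a dict with "frame" (400x640x3 uint8, blue, green, red), "vfov" (degrees; the focal length in pixels is half the picture's height over the tangent of half this angle, whatever the lens; pixels are square), "cx", "cy" (the principal point, pixels), "cam_to_world" (4x4, takes a point from camera to world coordinates). Camera axes: x right, y down, z forward; pixel columns grow to the right and rows downward; lengths in mm; the calibration is good to about 2 mm. A picture is of the moment at which its call begins. There is no depth.
- env.job_done(): hands the job in; it is judged then, once.
Trained networks look in the newest picture that a camera, given by its name, has taken for a name from the list of things; names that differ only in an ending like _2 or _b are one class to them, and where a whole thing is asked for, a point or a joint stands for the part that bears it (a point fixed in the world has none). Each returns a list of dicts, best first, with "p" (0 to 1); they miss things now and then, are a little off and sometimes report something else, mostly with a low value. They report only what shows in the picture. A call takes as long as a camera call.
- env.regions_of(camera, query): "pixels" (400x640 bool, what is visible of it) and "location" ([column, row] in pixels, amid what is visible of it).
The state is a dict: "time": time; "qpos": joint angles; "qd": joint speeds; "joint_torque": joint torques, N m; "eef_pos": TCP position; "eef_rot": TCP orientation; "contact_force": force on the tool from outside, world axes, zero at the start; "wrist_torque": the same for the moment, N m; "grip_width": finger opening in mm; "finger_force": force on a finger pad.
Only numpy, scipy, OpenCV 4.12 (cv2) and the standard library are available. Lean on these libraries where they do the work, as an engineer would, in place of code of your own. Each camera call takes 0.05 s, during which the arm holds its last target. There are 200 camera calls.

## Working session

There is one attempt and no reset: what is moved stays moved. The work goes in short steps, Python scripts to look and compute and a tool call to move; the robot and the scene stay as the last step left them, time stands still between calls to the robot, and variables do not carry over. Pictures are saved under pics/ and viewed, at most 10 in all, crops included, and the job is handed in when it is done.

Besides the shell and the picture viewer there is one more tool, called after "Request:" by a JSON object that holds its "fn" and its "kwargs". servo_tool: Moves the arm, as the interface text tells. Shifts and turns lie within -1 to 1; 1 stands for 400 mm of shift or 0.08 rad of turn. Its arguments: {"type":"object","properties":{"deltas":{"type":"array"}},"required":["deltas"]}

```bash
mkdir -p pics
cat > h.py <<'E'
import numpy as np, cv2
from bench import env
def ray(c,u,v):
    f=200/np.tan(np.radians(c['vfov'])/2)
    T=np.array(c['cam_to_world']); d=T[:3,:3]@np.array([(u-c['cx'])/f,(v-c['cy'])/f,1]); return T[:3,3],d
def at(c,u,v,z):
    o,d=ray(c,u,v); return o+d*(z-o[2])/d[2]
def proj(c,P):
    f=200/np.tan(np.radians(c['vfov'])/2)
    T=np.array(c['cam_to_world']); p=(np.atleast_2d(P)-T[:3,3])@T[:3,:3]
    return np.c_[c['cx']+f*p[:,0]/p[:,2],c['cy']+f*p[:,1]/p[:,2]]
E
python3 - <<'E'
from h import *
s=env.read_state(); print({k:np.round(v,3).tolist() for k,v in s.items()})
for n in ['top','scene']:
    c=env.camera(n); cv2.imwrite(f'pics/{n}0.png',c['frame'])
    print(n,c['vfov'],c['cx'],c['cy'],np.round(c['cam_to_world'],3).tolist())
    for q,z in [('packed_center',44),('second_center',36),('cover_center',36),('tray_floor',8),('clamp_ring_mark',16),('washer_a_mark',6),('lens_mark',17),('driver_mark',10)]:
        for r in env.regions_of(n,q)[:3]:
            u,v=r['location']; m=r['pixels']
            b=cv2.minAreaRect(np.argwhere(m)[:,::-1].astype(np.float32)); bp=cv2.boxPoints(b)
            print(q,round(r['p'],2),np.round([u,v],1),int(m.sum()),at(c,u,v,z).round()[:2],'box',[at(c,*x,z).round()[:2].tolist() for x in bp] if n=='top' else '')
E
```

```text
{'time': 0.0, 'qpos': [1.055, 0.6, -0.003, 1.6, 0.002, 0.943, -0.08], 'qd': [-0.001, 0.001, -0.0, -0.001, -0.002, -0.001, 0.0], 'joint_torque': [-0.001, -77.645, 1.565, -25.801, 0.012, 0.009, -0.0], 'eef_pos': [307.825, -655.888, 230.405], 'eef_rot': [-3.14, 0.0, 0.439], 'contact_force': [-0.259, 0.416, -0.143], 'wrist_torque': [-0.008, 0.002, -0.036], 'finger_force': 0.0, 'grip_width': 85.247}
top 52.22246917446764 321.52966874350795 200.82126873691115 [[0.029, -0.993, 0.111, 465.008], [-1.0, -0.028, 0.011, -101.604], [-0.008, -0.112, -0.994, 965.762], [0.0, 0.0, 0.0, 1.0]]
packed_center 0.91 [182.  225.1] 1942 [504. 223.] box [[445.0, 266.0], [582.0, 238.0], [565.0, 165.0], [427.0, 194.0]]
packed_center 0.5 [236.9 119.2] 714 [754. 111.] box [[758.0, 159.0], [799.0, 106.0], [736.0, 60.0], [696.0, 113.0]]
second_center 0.78 [319.6 244. ] 1552 [471. -90.] box [[538.0, -57.0], [540.0, -116.0], [407.0, -120.0], [405.0, -61.0]]
cover_center 0.68 [406.  246.4] 1742 [ 471. -285.] box [[415.0, -247.0], [553.0, -275.0], [541.0, -339.0], [403.0, -310.0]]
tray_floor 0.8 [219.9 233.7] 8341 [488
[... 647 characters left out ...]
.0, -484.0], [480.0, -443.0]]
scene 55.134366057195635 315.4880924144098 205.9174035259015 [[-0.386, 0.571, -0.725, 1213.077], [0.923, 0.238, -0.303, 169.358], [0.0, -0.786, -0.618, 584.79], [0.0, 0.0, 0.0, 1.0]]
packed_center 0.96 [457.5 233.5] 1296 [550. 214.] box 
second_center 0.86 [332.9 195.3] 1055 [515. -77.] box 
cover_center 0.77 [261.1 173.3] 1106 [ 498. -283.] box 
tray_floor 0.63 [421.7 225.5] 6367 [510. 139.] box 
clamp_ring_mark 0.84 [302.6 286.8] 1040 [784. -36.] box 
washer_a_mark 0.59 [307.5 167.3] 145 [ 381. -202.] box 
lens_mark 0.65 [388.7 308.8] 1141 [771. 127.] box 
driver_mark 0.76 [204.7 172.4] 335 [ 519. -448.] box 
driver_mark 0.59 [454.7 233.6] 1336 [511. 212.] box
```

View pics/top0.png

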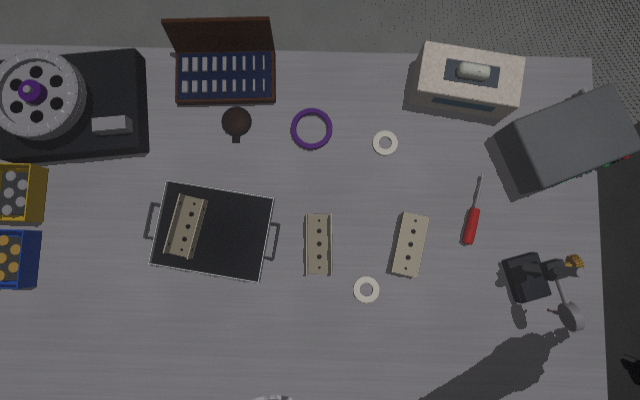

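View pics/scene0.png

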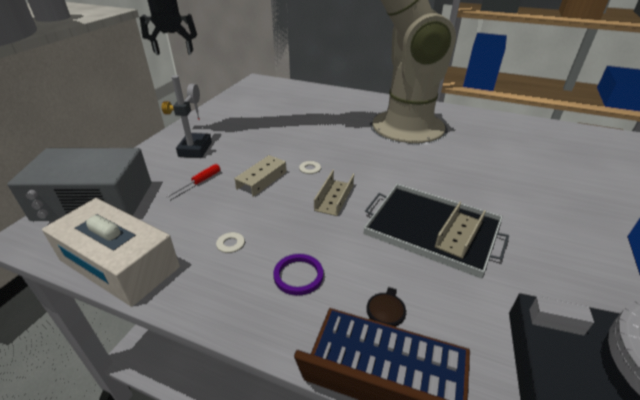

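The top picture shows the packed bracket in the tray (about 185,226), the second (319,244), the cover (410,245) and a washer (366,290). The region masks agree with these. Next I fit the poses by silhouette.

```bash
cat >> h.py <<'E'
from scipy.optimize import minimize
def corners(p,z0,z1,L=140,W=60):
    x,y,a=p; R=np.array([[np.cos(a),-np.sin(a)],[np.sin(a),np.cos(a)]])
    b=np.array([[sx*L/2,sy*W/2] for sx,sy in [(-1,-1),(1,-1),(1,1),(-1,1)]])@R.T+[x,y]
    return np.vstack([np.c_[b,np.full(4,z)] for z in (z0,z1)])
def sil(c,P,s=4):
    h=cv2.convexHull(((proj(c,P)+.5)*s).astype(np.float32))
    m=np.zeros((400*s,640*s),np.uint8); cv2.fillPoly(m,[np.round(h*16).astype(np.int32)],255,shift=4)
    return cv2.resize(m,(640,400),interpolation=cv2.INTER_AREA)/255.
def fit(obs,p0,z0,z1):
    p0=np.array(p0,float); S=np.array([10,10,.1]); 
    B=[(c,cv2.GaussianBlur(m.astype(float),(0,0),1.5)) for c,m in obs]
    f=lambda q:sum(((cv2.GaussianBlur(sil(c,corners(p0+q*S,z0,z1)),(0,0),1.5)-m)**2).sum() for c,m in B)
    r=minimize(f,np.zeros(3),method='Nelder-Mead',options=dict(initial_simplex=[[0,0,0],[1,0,0],[0,1,0],[0,0,1]],xatol=.005,fatol=.01))
    return p0+r.x*S,r.fun
def best(n,q): 
    r=env.regions_of(n,q); return r[0]['pixels'] if r else None
def draw(c,P,im,k,off):
    q=(proj(c,P)+.5-off)*k
    for a,b in [(0,1),(1,2),(2,3),(3,0),(4,5),(5,6),(6,7),(7,4),(0,4),(1,5),(2,6),(3,7)]:
        cv2.line(im,tuple(int(t) for t in q[a]),tuple(int(t) for t in q[b]),(0,255,0) if a>3 and b>3 else (0,0,255),1)
E
python3 - <<'E'
from h import *
cs={n:env.camera(n) for n in ('top','scene')}
ims={}
crops={'top':(140,170,310,120),'scene':(220,140,310,130)}
for n,(u,v,w,h) in crops.items():
    ims[n]=cv2.resize(cs[n]['frame'][v:v+h,u:u+w],None,fx=2.5,fy=2.5,interpolation=cv2.INTER_CUBIC)
for q,p0,z0 in [('packed_center',(505,215,-.2),8),('second_center',(472,-88,0),0),('cover_center',(478,-290,-.2),0)]:
    ms={n:best(n,q) for n in cs}
    for sel in (('top',),('scene',),('top','scene')):
        p,f=fit([(cs[n],ms[n]) for n in sel],p0,z0,z0+36); print(q,sel,p.round(3),round(f,1))
    for n,(u,v,w,h) in crops.items(): draw(cs[n],corners(p,z0,z0+36),ims[n],2.5,np.array([u,v]))
cv2.imwrite('pics/f.png',np.vstack([ims['top'][:300],ims['scene'][:300,:ims['top'].shape[1]]])[:600])
E
```

```text
packed_center ('top',) [ 5.05445e+02  2.20208e+02 -1.94000e-01] 8.9
packed_center ('scene',) [ 5.10796e+02  2.18532e+02 -2.29000e-01] 198.9
packed_center ('top', 'scene') [ 5.06899e+02  2.19983e+02 -2.06000e-01] 225.6
second_center ('top',) [ 4.73161e+02 -8.67080e+01  1.90000e-02] 12.5
second_center ('scene',) [ 4.79349e+02 -8.71620e+01  5.20000e-02] 140.1
second_center ('top', 'scene') [ 4.73654e+02 -8.70730e+01  2.50000e-02] 171.6
cover_center ('top',) [ 4.77805e+02 -2.94798e+02 -1.92000e-01] 20.9
cover_center ('scene',) [ 4.72747e+02 -2.96421e+02 -1.23000e-01] 81.9
cover_center ('top', 'scene') [ 4.77422e+02 -2.94576e+02 -1.88000e-01] 117.5
```

View pics/f.png

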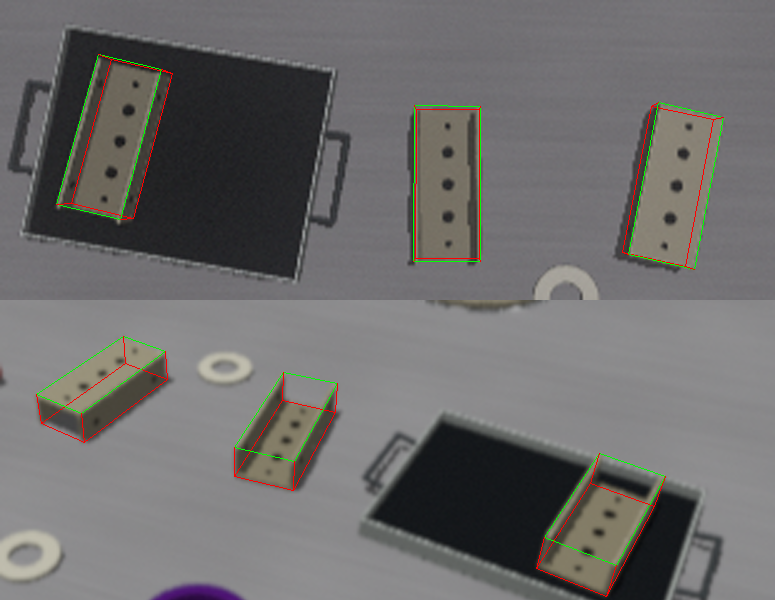

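The overlays fit the brackets well, the top view best. Before moving I check where the gripper stands relative to the magnifier stand and work out the first travel.

Run:
```python
from h import *
for n in ('top','scene'):
    c=env.camera(n); print(n,proj(c,[[308,-656,230],[308,-656,300],[310,-620,230]]).round())
c=env.camera('top')
for z in (0,100,200): print(z,[at(c,*u,z).round()[:2] for u in [(525,277),(572,317),(572,262)]])
c=env.camera('scene'); print('base',[at(c,193,148,0).round(),]);
a=np.radians(0);
```

```text
top [[642. 347.]
 [676. 358.]
 [621. 345.]]
scene [[175.  58.]
 [169.  33.]
 [185.  60.]]
0 [array([ 408., -569.]), array([ 321., -674.]), array([ 446., -679.])]
100 [array([ 414., -521.]), array([ 336., -615.]), array([ 448., -619.])]
200 [array([ 420., -472.]), array([ 351., -556.]), array([ 450., -559.])]
base [array([ 408., -573.,    0.])]
```

Request:
{"fn": "servo_tool", "kwargs": {"deltas": [[[0,0,0],[0,0,0.1],1],[[0,0,0],[0,0,0.1],1],[[0,0,-0.4],[0.032,0.11,0],1],[[0,0,-0.4],[0.032,0.11,0],1],[[0,0,-0.4],[0.032,0.11,0],1],[[0,0,-0.4],[0.032,0.11,0],1],[[0,0,-0.4],[0.032,0.11,0],1],[[0,0,-0.4],[0.032,0.11,0],1],[[0,0,-0.4],[0.032,0.11,0],1],[[0,0,-0.4],[0.032,0.11,0],1]]}}

```text
time: 2.5
eef_pos: [410.7, -302.6, 311.6]
eef_rot: [3.141, -0.001, 0.181]
contact_force: [0.8, -0.4, 0.7]
grip_width: 85.3
finger_force: 0.0
```

Request:
{"fn": "servo_tool", "kwargs": {"deltas": [[[0,0,-0.4],[0.032,0.11,0],1],[[0,0,-0.4],[0.032,0.11,-0.05],1],[[0,0,-0.4],[0.032,0.11,-0.1],1],[[0,0,-0.4],[0.032,0.11,-0.1],1],[[0,0,-0.4],[0.032,0.11,-0.1],1],[[0,0,0],[0,0,0],1],[[0,0,0],[0,0,0],1],[[0,0,0],[0,0,0],1]]}}

```text
time: 3.3
eef_pos: [467.8, -108.8, 193.2]
eef_rot: [3.141, -0.001, 0.022]
contact_force: [0.2, -0.4, -0.7]
grip_width: 85.5
finger_force: 0.0
```

Request:
{"fn": "servo_tool", "kwargs": {"deltas": [[[0,0,0],[0.0068,0.0275,-0.08],1],[[0,0,0],[0.0068,0.0275,-0.08],1],[[0,0,0],[0,0,-0.08],1],[[0,0,0],[0,0,-0.08],1],[[0,0,0],[0,0,0],1],[[0,0,0],[0,0,0],1],[[0,0,0],[0,0,0],1]]}}

```text
time: 4.0
eef_pos: [473.8, -86.7, 66.4]
eef_rot: [3.141, -0.002, 0.021]
contact_force: [-0.0, 0.6, 0.0]
grip_width: 85.2
finger_force: 0.0
```

Run:
```python
from h import *
c=env.camera('scene'); cv2.imwrite('pics/s1.png',cv2.resize(c['frame'][100:250,240:440],None,fx=4,fy=4,interpolation=cv2.INTER_CUBIC))
s=env.read_state(); print(s['eef_pos'],s['eef_rot'])
```

```text
[473.95479411 -86.49033258  66.4314509 ] [ 3.14113011e+00 -2.89368777e-03  2.17964265e-02]
```

View pics/s1.png

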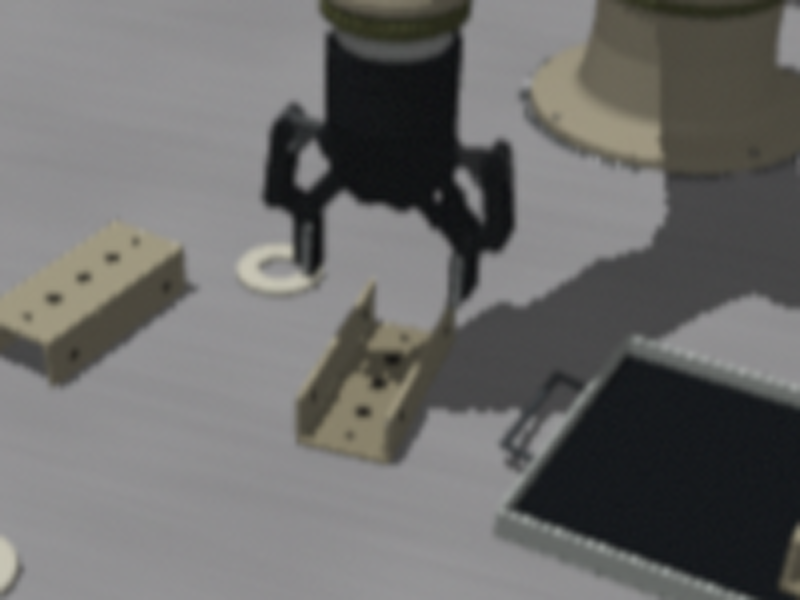

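The open fingers (about 310,265 and 465,290 in the crop) straddle the second bracket, so I go down and close.

Request:
{"fn": "servo_tool", "kwargs": {"deltas": [[[0,0,0],[0,0,-0.06],1],[[0,0,0],[0,0,-0.06],1],[[0,0,0],[0,0,-0.027],1],[[0,0,0],[0,0,0],1],[[0,0,0],[0,0,0],0.5],[[0,0,0],[0,0,0],0.5],[[0,0,0],[0,0,0],0.5],[[0,0,0],[0,0,0],0.5],[[0,0,0],[0,0,0],0.5],[[0,0,0],[0,0,0],0.5]]}}

```text
time: 5.05
eef_pos: [473.5, -86.1, 7.2]
eef_rot: [3.141, -0.002, 0.023]
contact_force: [-0.4, -0.7, 7.8]
grip_width: 59.1
finger_force: 64.2
```

Request:
{"fn": "servo_tool", "kwargs": {"deltas": [[[0,0,0],[0,0,0.03],0.5],[[0,0,0],[0,0,0.08],0.5],[[0,0,0],[0,0,0.08],0.5],[[0,0,-0.45],[0.006,0.09,0.03],0.5],[[0,0,-0.45],[0.006,0.09,0],0.5],[[0,0,-0.45],[0.006,0.09,0],0.5],[[0,0,-0.45],[0.006,0.09,0],0.5],[[0,0,-0.45],[0.006,0.09,0],0.5],[[0,0,-0.45],[0.007,0.095,0],0.5],[[0,0,0],[0,0,0],0.5]]}}

```text
time: 6.05
eef_pos: [488.1, 138.6, 95.0]
eef_rot: [-3.138, -0.001, -0.187]
contact_force: [-0.1, -0.2, -1.8]
grip_width: 59.1
finger_force: 65.8
```

Request:
{"fn": "servo_tool", "kwargs": {"deltas": [[[0,0,0],[0,0,0],0.5],[[0,0,0],[0,0,0],0.5],[[0,0,0],[0,0,0],0.5]]}}

```text
time: 6.35
eef_pos: [487.7, 130.8, 94.3]
eef_rot: [3.141, -0.0, -0.195]
contact_force: [-1.2, -0.4, -2.1]
grip_width: 59.4
finger_force: 65.8
```

Run:
```python
from h import *
c=env.camera('scene'); cv2.imwrite('pics/s2.png',cv2.resize(c['frame'][90:290,300:540],None,fx=3,fy=3,interpolation=cv2.INTER_CUBIC))
s=env.read_state(); print(s['eef_pos'],s['eef_rot'],s['grip_width'],s['contact_force'])
```

```text
[487.79337497 130.81316582  94.15954037] [ 3.14135750e+00  1.15387965e-05 -1.95268540e-01] 59.19875525870833 [ 0.07573207  0.42928983 -2.70867077]
```

View pics/s2.png

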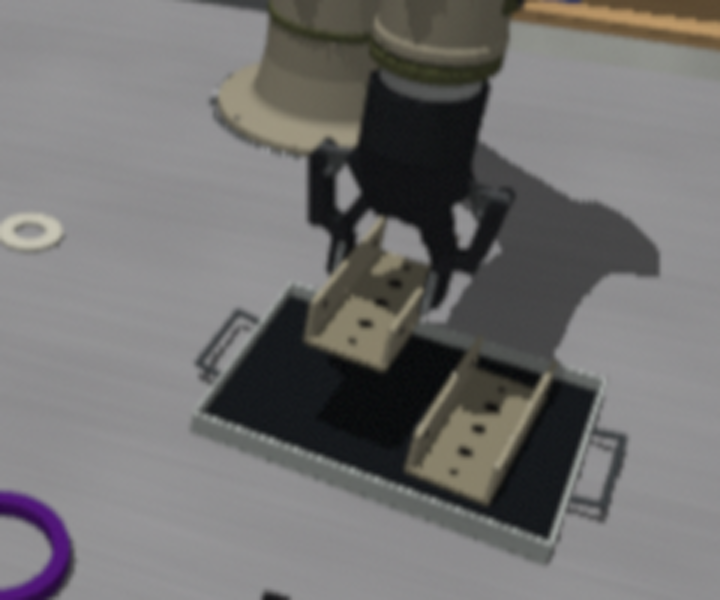

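The bracket hangs level over the foam, at about (370,310) in the crop, with clear space beside the packed one.

Request:
{"fn": "servo_tool", "kwargs": {"deltas": [[[0,0,0],[0.001,0.0025,-0.06],0.5],[[0,0,0],[0,0,-0.06],0.5],[[0,0,0],[0,0,-0.04],0.5],[[0,0,0],[0,0,-0.02],0.5],[[0,0,0],[0,0,-0.01],0.5],[[0,0,0],[0,0,0],0.5],[[0,0,0],[0,0,0],0.5]]}}

```text
time: 7.1
eef_pos: [488.5, 133.1, 18.4]
eef_rot: [-3.141, -0.001, -0.194]
contact_force: [-0.1, 0.5, -2.4]
grip_width: 59.3
finger_force: 65.8
```

Request:
{"fn": "servo_tool", "kwargs": {"deltas": [[[0,0,0],[0,-0.002,-0.003],0.5],[[0,0,0],[0,0,-0.0025],0.5],[[0,0,0],[0,0,-0.0015],0.5],[[0,0,0],[0,0,0],0.5],[[0,0,0],[0,0,0],0.5]]}}

```text
time: 7.6
eef_pos: [488.4, 132.5, 15.2]
eef_rot: [-3.141, -0.0, -0.193]
contact_force: [-0.4, 1.1, 1.7]
grip_width: 59.2
finger_force: 66.1
```

Contact with the foam shows in the force (−2.4 to +1.7 N). I release with a limited opening and rise.

Request:
{"fn": "servo_tool", "kwargs": {"deltas": [[[0,0,0],[0,0,0],0.75],[[0,0,0],[0,0,0],0.82],[[0,0,0],[0,0,0],0.82],[[0,0,0],[0,0,0],0.82],[[0,0,0],[0,0,0],0.82]]}}

```text
time: 8.1
eef_pos: [488.2, 132.4, 15.0]
eef_rot: [-3.142, 0.0, -0.193]
contact_force: [-0.3, -0.0, 0.8]
grip_width: 70.2
finger_force: 0.0
```

Request:
{"fn": "servo_tool", "kwargs": {"deltas": [[[0,0,0],[0,0,0.02],0.82],[[0,0,0],[0,0,0.06],0.82],[[0,0,0],[0,0,0.09],0.82],[[0,0,0],[0,0,0.1],0.9],[[0,0,0],[-0.003,-0.11,0.05],1],[[0,0,0],[-0.003,-0.12,0],1],[[0,0,0],[-0.003,-0.12,0],1],[[0,0,0],[-0.003,-0.12,0],1],[[0,0,0],[-0.003,-0.12,0],1],[[0,0,0],[-0.003,-0.12,0],1]]}}

```text
time: 9.1
eef_pos: [480.6, -153.5, 143.7]
eef_rot: [3.142, -0.0, -0.193]
contact_force: [1.2, 0.3, -0.2]
grip_width: 85.2
finger_force: 0.0
```

Request:
{"fn": "servo_tool", "kwargs": {"deltas": [[[0,0,0],[-0.003,-0.12,0],1],[[0,0,0],[-0.003,-0.12,0],1],[[0,0,0],[-0.003,-0.12,0],1],[[0,0,0],[0,0,0],1],[[0,0,0],[0,0,0],1],[[0,0,0],[0,0,0],1],[[0,0,0],[0,0,0],1]]}}

```text
time: 9.8
eef_pos: [477.7, -293.9, 143.2]
eef_rot: [-3.141, 0.0, -0.191]
contact_force: [-0.4, -0.2, -0.4]
grip_width: 85.4
finger_force: 0.0
```

Run:
```python
from h import *
c=env.camera('top')
s=env.read_state(); print(s['eef_pos'],s['eef_rot'])
for q in ('packed_center','second_center'):
    for r in env.regions_of('top',q):
        print(q,round(r['p'],2),np.round(r['location']),r['pixels'].sum())
        u,v=r['location']; p=at(c,u,v,36)
        if r['p']>.3: print(fit([(c,r['pixels'])],(p[0],p[1],-.2),8,44))
u,v,w,h=140,170,200,120
im=cv2.resize(c['frame'][v:v+h,u:u+w],None,fx=4,fy=4,interpolation=cv2.INTER_CUBIC)
cv2.imwrite('pics/t3.png',im)
```

```text
[ 477.82064382 -293.94822668  143.20972721] [-3.14110409e+00  1.42670473e-04 -1.90664784e-01]
packed_center 0.92 [185. 226.] 1949
(array([ 5.05671805e+02,  2.21129480e+02, -2.13874515e-01]), np.float64(4.117465480029006))
second_center 0.67 [223. 234.] 1809
(array([ 4.89007870e+02,  1.33513128e+02, -1.84940337e-01]), np.float64(10.399016663189707))
```

View pics/t3.png

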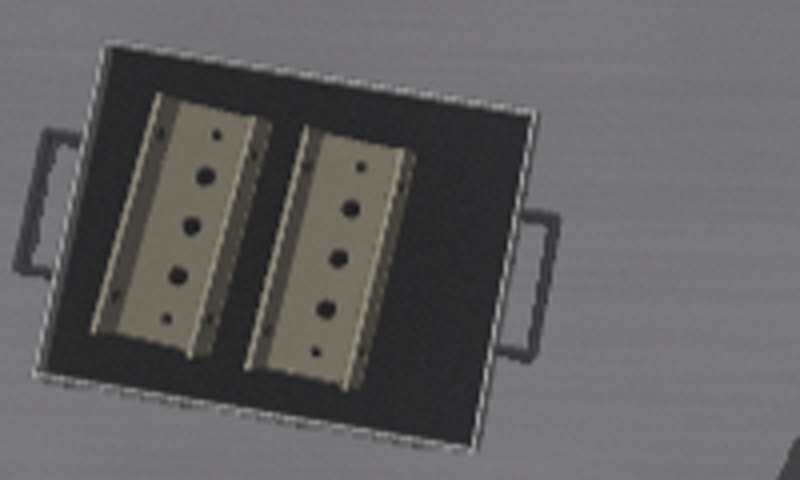

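The two brackets lie side by side: packed at crop (190,226), second at (338,258). The hole lines suggest a slight angle between them, so I measure it from the hole centroids.

```bash
cat >> h.py <<'E'
def holes(c,p,z,dz=4):
    # refine the 5 web holes: darkness centroid near expected axis positions; fit line
    g=c['frame'].astype(float).mean(2); g=cv2.resize(g,None,fx=8,fy=8,interpolation=cv2.INTER_CUBIC)
    x,y,a=p; pts=[]
    for t in np.arange(-65,66,.5):
        pass
    R=np.array([[np.cos(a),-np.sin(a)],[np.sin(a),np.cos(a)]])
    xs=np.arange(-70,70,.5); ys=np.arange(-15,15,.5)
    X,Y=np.meshgrid(xs,ys); W=np.stack([X.ravel(),Y.ravel()],1)@R.T+[x,y]
    q=proj(c,np.c_[W,np.full(len(W),z)])
    I=cv2.remap(c['frame'].astype(np.float32).mean(2),q[:,0].astype(np.float32).reshape(X.shape),q[:,1].astype(np.float32).reshape(X.shape),cv2.INTER_CUBIC)
    d=np.clip(np.median(I)-20-I,0,None); d[:,(abs(xs)>66)]=0
    n,lab,st,ce=cv2.connectedComponentsWithStats((d>3).astype(np.uint8))
    out=[]
    for i in range(1,n):
        m=lab==i
        if m.sum()>20: w=d*m; out.append([(X*w).sum()/w.sum(),(Y*w).sum()/w.sum(),m.sum()])
    return np.array(sorted(out))
E
python3 - <<'E'
from h import *
c=env.camera('top')
for p,z in [((505.5,220.7,-.2),12),((488.5,133,-.2),12),((477.8,-294.8,-.192),36)]:
    print(p,holes(c,p,z).round(1).tolist())
E
```

```text
(505.5, 220.7, -0.2) [[-56.9, -0.3, 151.0], [-31.8, -0.2, 451.0], [-1.8, -0.3, 439.0], [28.2, -0.6, 476.0], [53.3, -0.7, 152.0]]
(488.5, 133, -0.2) [[-56.7, -0.4, 138.0], [-31.6, -0.1, 471.0], [-1.4, 0.3, 446.0], [28.4, 0.6, 434.0], [53.6, 1.1, 156.0]]
(477.8, -294.8, -0.192) [[-55.5, 0.1, 72.0], [-31.1, -0.4, 365.0], [11.6, -2.7, 4203.0]]
```

The brackets are parallel to within 1°, level to about 1 mm, and the gap is 28.6 mm, which is good. Next I grasp the cover.

Request:
{"fn": "servo_tool", "kwargs": {"deltas": [[[0,0,0],[0,-0.003,-0.09],1],[[0,0,0],[0,0,-0.09],1],[[0,0,0],[0,0,-0.08],1],[[0,0,0],[0,0,-0.05],1],[[0,0,0],[0,0,-0.027],1],[[0,0,0],[0,0,0],1],[[0,0,0],[0,0,0],0.6],[[0,0,0],[0,0,0],0.5],[[0,0,0],[0,0,0],0.5],[[0,0,0],[0,0,0],0.5]]}}

```text
time: 11.0
eef_pos: [478.0, -297.1, 9.7]
eef_rot: [3.141, -0.002, -0.193]
contact_force: [-0.8, 1.6, 5.6]
grip_width: 59.0
finger_force: 65.1
```

Request:
{"fn": "servo_tool", "kwargs": {"deltas": [[[0,0,0],[0,0,0],0.5],[[0,0,0],[0,0,0],0.5]]}}

```text
time: 11.2
eef_pos: [478.0, -297.1, 9.7]
eef_rot: [3.141, -0.002, -0.193]
contact_force: [-0.5, 1.1, 5.7]
grip_width: 59.1
finger_force: 65.1
```

Request:
{"fn": "servo_tool", "kwargs": {"deltas": [[[0,0,0],[0,0,0.03],0.5],[[0,0,0],[0,0,0.08],0.5],[[0,0,0],[0,0,0.09],0.5],[[0,0,0],[0.004,0.08,0.08],0.5],[[0,0,0],[0.004,0.1,0],0.5],[[0,0,0],[0.004,0.11,0],0.5],[[0,0,0],[0.004,0.11,0],0.5],[[0,0,0],[0.004,0.11,0],0.5],[[0,0,0],[0.004,0.11,0],0.5],[[0,0,0],[0.004,0.11,0],0.5]]}}

```text
time: 12.2
eef_pos: [488.6, -3.1, 121.4]
eef_rot: [-3.141, -0.001, -0.193]
contact_force: [1.1, 0.0, -1.8]
grip_width: 58.9
finger_force: 65.3
```

Request:
{"fn": "servo_tool", "kwargs": {"deltas": [[[0,0,0],[0.005,0.11,0],0.5],[[0,0,0],[0.005,0.11,0],0.5],[[0,0,0],[0.005,0.11,0],0.5],[[0,0,0],[0.005,0.11,0],0.5],[[0,0,0],[0,0,0],0.5],[[0,0,0],[0,0,0],0.5],[[0,0,0],[0,0,0],0.5],[[0,0,0],[0,0,0],0.5]]}}

```text
time: 13.0
eef_pos: [496.6, 169.5, 120.6]
eef_rot: [3.141, -0.0, -0.196]
contact_force: [0.8, 0.3, -1.8]
grip_width: 58.7
finger_force: 65.3
```

Request:
{"fn": "servo_tool", "kwargs": {"deltas": [[[0,0,0],[0.002,0.0155,-0.06],0.5],[[0,0,0],[0,0,-0.055],0.5],[[0,0,0],[0,0,-0.025],0.5],[[0,0,0],[0,0,0],0.5],[[0,0,0],[0,0,0],0.5],[[0,0,0],[0,0,0],0.5]]}}

```text
time: 13.6
eef_pos: [497.9, 177.1, 65.1]
eef_rot: [-3.141, -0.001, -0.194]
contact_force: [0.0, 0.2, -1.6]
grip_width: 59.2
finger_force: 65.3
```

Run:
```python
from h import *
c=env.camera('scene'); u,v=340,130
s=env.read_state(); e=s['eef_pos']; print(e,s['eef_rot'],s['contact_force'])
im=cv2.resize(c['frame'][v:v+150,u:u+200],None,fx=4,fy=4,interpolation=cv2.INTER_CUBIC)
draw(c,corners((e[0],e[1],s['eef_rot'][2]),e[2]-9.7,e[2]+26.3),im,4,np.array([u,v]))
cv2.imwrite('pics/s4.png',im)
```

```text
[497.93883306 177.31258419  65.11477387] [-3.14082560e+00 -1.10816392e-03 -1.93630592e-01] [-0.41766585  0.61755331 -1.78916858]
```

View pics/s4.png

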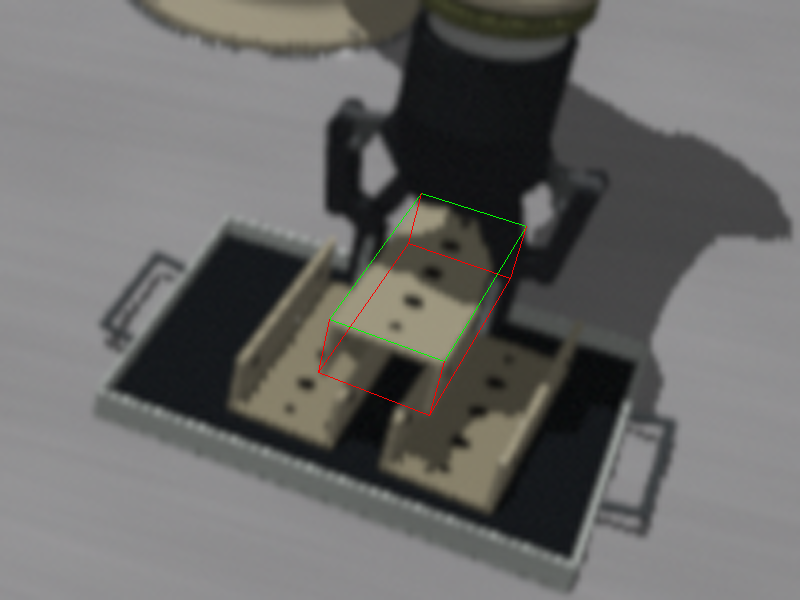

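The picture shows the held cover matching the modelled box (corners 331,319 to 526,226 in the crop). Its legs stand over the two troughs and straddle the neighbouring flanges. I descend in steps and watch the force.

Request:
{"fn": "servo_tool", "kwargs": {"deltas": [[[0,0,0],[-0.001,-0.003,-0.02],0.5],[[0,0,0],[0,0,-0.02],0.5],[[0,0,0],[0,0,-0.02],0.5],[[0,0,0],[0,0,0],0.5],[[0,0,0],[0,0,0],0.5]]}}

```text
time: 14.15
eef_pos: [496.8, 176.1, 39.7]
eef_rot: [3.141, 0.001, -0.193]
contact_force: [0.3, -0.0, -2.2]
grip_width: 59.0
finger_force: 65.3
```

The legs are about 14 mm below the flange tops and there is no contact, so I continue.

Request:
{"fn": "servo_tool", "kwargs": {"deltas": [[[0,0,0],[0,0,-0.02],0.5],[[0,0,0],[0,0,-0.015],0.5],[[0,0,0],[0,0,-0.004],0.5],[[0,0,0],[0,0,0],0.5],[[0,0,0],[0,0,0],0.5]]}}

```text
time: 14.65
eef_pos: [497.0, 176.1, 24.6]
eef_rot: [3.142, 0.0, -0.193]
contact_force: [0.4, 0.2, -2.5]
grip_width: 59.0
finger_force: 65.3
```

Request:
{"fn": "servo_tool", "kwargs": {"deltas": [[[0,0,0],[0,0,-0.003],0.5],[[0,0,0],[0,0,-0.0025],0.5],[[0,0,0],[0,0,-0.0015],0.5],[[0,0,0],[0,0,0],0.5],[[0,0,0],[0,0,0],0.5]]}}

```text
time: 15.15
eef_pos: [497.0, 176.2, 21.9]
eef_rot: [-3.142, 0.0, -0.193]
contact_force: [0.2, -0.7, -2.3]
grip_width: 58.9
finger_force: 65.3
```

Request:
{"fn": "servo_tool", "kwargs": {"deltas": [[[0,0,0],[0,0,-0.002],0.5],[[0,0,0],[0,0,-0.002],0.5],[[0,0,0],[0,0,0],0.5],[[0,0,0],[0,0,0],0.5]]}}

```text
time: 15.55
eef_pos: [497.1, 176.2, 21.7]
eef_rot: [-3.141, -0.001, -0.193]
contact_force: [-2.9, 0.0, 21.0]
grip_width: 59.1
finger_force: 67.9
```

Contact came at 21.7 mm, which is the fully nested height. I ease off the load, release and rise.

Request:
{"fn": "servo_tool", "kwargs": {"deltas": [[[0,0,0],[0,0,0.002],0.5],[[0,0,0],[0,0,0],0.5],[[0,0,0],[0,0,0],0.75],[[0,0,0],[0,0,0],0.84],[[0,0,0],[0,0,0],0.84],[[0,0,0],[0,0,0],0.84],[[0,0,0],[0,0,0],0.84]]}}

```text
time: 16.25
eef_pos: [497.0, 176.2, 20.9]
eef_rot: [3.141, 0.0, -0.193]
contact_force: [-0.5, -0.1, -0.1]
grip_width: 71.8
finger_force: 0.0
```

Request:
{"fn": "servo_tool", "kwargs": {"deltas": [[[0,0,0],[0,0,0.02],0.84],[[0,0,0],[0,0,0.05],0.84],[[0,0,0],[0,0,0.09],0.84],[[0,0,0],[0,0,0.1],0.84],[[0,0,0],[0,-0.1,0.1],0.84],[[0,0,0],[0,-0.12,0],0.84],[[0,0,0],[0,-0.12,0],0.84],[[0,0,0],[0,-0.12,0],0.84],[[0,0,0],[0,-0.12,0],0.84],[[0,0,0],[0,-0.1,0],0.84]]}}

```text
time: 17.25
eef_pos: [496.5, -93.9, 161.1]
eef_rot: [3.141, -0.001, -0.195]
contact_force: [0.9, 0.4, 0.1]
grip_width: 71.8
finger_force: 0.0
```

Run:
```python
from h import *
s=env.read_state(); print(s['eef_pos'],s['contact_force'],s['time'])
c=env.camera('top'); d=env.camera('scene')
for q,z in (('packed_center',8),('second_center',8),('cover_center',12)):
    for r in env.regions_of('top',q)[:1]:
        u,v=r['location']; p=at(c,u,v,z+36); print(q,round(r['p'],2),p.round(),r['pixels'].sum())
        if q[0]=='c': print(fit([(c,r['pixels'])],(p[0],p[1],-.19),12,48))
print('cover holes',holes(c,(497,177,-.193),48).round(1).tolist())
a=cv2.resize(c['frame'][170:290,140:290],None,fx=3,fy=3,interpolation=cv2.INTER_CUBIC)
b=cv2.resize(d['frame'][150:270,350:517],None,fx=3,fy=3,interpolation=cv2.INTER_CUBIC)[:, :350]
b=cv2.resize(d['frame'][170:290,355:520],(350*165//165,int(120*350/165)),interpolation=cv2.INTER_CUBIC)
b=cv2.copyMakeBorder(b,0,360-b.shape[0],0,0,cv2.BORDER_CONSTANT)
cv2.imwrite('pics/e5.png',np.hstack([a,b]))
```

```text
[496.50143583 -93.8657267  161.12369339] [0.87418513 0.41632799 0.05086071] 17.25
packed_center 0.93 [504. 232.  44.] 1154
second_center 0.78 [490. 116.  44.] 1071
cover_center 0.79 [491. 176.  48.] 1869
(array([ 4.97017797e+02,  1.77922672e+02, -1.94979898e-01]), np.float64(8.902533054592865))
cover holes [[-56.5, 0.5, 162.0], [-31.7, 0.1, 465.0], [-1.8, 0.2, 455.0], [28.3, -0.1, 470.0], [53.4, -0.1, 140.0]]
```

View pics/e5.png

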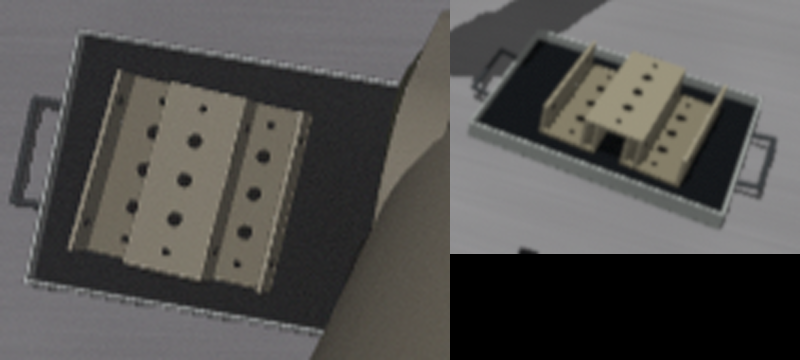

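The picture shows the cover nested and level: its legs are in both troughs, and the neighbouring flanges are under it (left view, cover centre about 185,180). The arm is clear, so I hand in the job.

```bash
python3 -c "
from bench import env
print(env.job_done())"
```

```text
the job is handed in; nothing more can be done
None
```

I set the second bracket parallel to the packed one, within about 1° and with a gap of about 29 mm. I then nested the cover fully down over both with ends level to about 1 mm, and handed the job in at about 17 s; no verdict came back.

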